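# Wind down a bench screw press on a heatsink

## Task

Wind the press down by its three-armed handwheel, clockwise as seen from above, arm after arm, until its pressure pad bears firmly on the heatsink underneath; stop once the wheel has clearly tightened, before the heatsink is crushed. Then take the hand away and leave it clamped, with the rest of the bench undisturbed.

Things in the scene. Friction and masses are not known exactly. Their poses are not given: they have to be found in the camera images.
- press: Grey bench screw press, fixed. Origin: centre of its underside; z up, its -x side is the front, turned up to 0.35 rad from facing the robot. Base 150 x 150 mm on low feet; two columns carry a yoke (x +-28, y +-75 mm, top 160 mm up; boss of radius 20 mm round the axis up to 174 mm). The handwheel turns about this frame's z axis, above the yoke.
- hood (a point): Middle of the front edge of the roof of the press's sheet-metal hood, 219 mm above the bench; axes as the press. The roof runs from here 80 mm back (+x) and 93 mm to either side, with side walls down to the yoke, and covers the rear of the wheel: no hand can follow an arm under it. The axis lies 25 mm in front of this edge (-x); ahead of the edge the wheel is open from above.
- wheel (a point): Centre of the handwheel: on the axis, at the height of its arms' centre lines, 195 mm above the bench. The frame turns with the wheel, z up; the three arms point along its x axis and at +-120 degrees from it. Arm: round steel bar 10 mm thick, ending in a black ball 22 mm across centred 72 mm from the axis. Hub: radius 15 mm, 10 mm up and down from the arms' centre lines.
- wheel_body (a joint): Handwheel angle (rad), growing clockwise seen from above, 0 to 14; starts between 0 and 2. It lowers ram and pad 40 mm a turn (6.37 mm per rad); work is reached after 1 to 1.7 turns. Steady friction of about 0.22 N m (4.4 N pushed 50 mm from the axis); it stays where it is left, also under load (it creeps back only from more than about 35 N of pad force, down to that).
- pad_face (a point): Centre of the underside of the pressure pad, a dark steel disc 34 mm across below the ram, on the wheel's axis. How far its spindle is screwed out of the ram varies by 10 mm from run to run. Once it bears on the work, a spring behind it yields: 8 N per mm of ram travel, about 51 N and 0.32 N m of wheel torque per further rad of wheel.
- pad: The same pad; origin at the centre of its underside. It presses firmly when its force on the heatsink is over 8 N (0.16 rad of wheel past first contact); over 80 N (1.6 rad past) would crush the heatsink.
- heatsink: Black finned heatsink 40 x 40 x 22 mm lying loose on the aluminium spreader plate on the anvil, under the pad; origin at the centre of its underside.
- heatsink_top (a point): Centre of the heatsink's top, 44 mm above the bench: where the pad lands.
- tip_cleaner: Bystander: dark tip cleaner pot, 72 mm across, 41 mm high; origin at its underside.
- film_tape: Bystander: roll of amber tape, 74 mm across, 15 mm high; origin at its underside.
- flux_jar: Bystander: white jar with a lid, 48 mm across, 35 mm high; origin at its underside.

How it is judged:
By the outcome, as a careful person would: the job done as asked, in the order asked, and still so for the second after the job is handed in, with the robot touching nothing.
It also fails if it takes over 72 s, if anything falls off the work surface, if the arm or the gripper's body presses on something with over 40 N, if the wrist force passes 120 N, or if a joint passes its speed limit or range.

## Robot

A 6-joint arm with a two-finger parallel gripper is mounted at the origin on a cart in front of the work surface, level with it; the furniture and walls round the work are solid. World frame = base frame: x ahead of the robot, y to its left, z up, the work surface at z = 0. Lengths are in m, angles in rad, forces in N, time in s.
With the tool pointing down it reaches from about 0.25 to 0.775 m from the base axis. Payload 4 kg.
Tool frame: the origin (TCP) lies on the centre line of the jaws, within the pads' length; the fingertips stand 17 mm ahead of it and the grasp point (between the pads) lies 2 mm behind it; z points along the fingers, y is the line along which they close (so a half turn about z gives the same grasp; the last joint's range is limited). The gripper opens to 94 mm and grips with 3 to 60 N. Pads are 16 mm wide; open, the fingers measure 119 mm over their backs; the gripper's body (75 mm by 177 mm) begins 78 mm behind the grasp point.
Start: joints at [1.016, 0.087, 1.371, -0, 1.684, -0.103], TCP at [0.24, 0.495, 0.223] pointing down, gripper open.
Joint ranges: [-3.1, 3.1], [-0.76, 2.03], [0.27, 2.55], [-1.08, 4.22], [0.17, 2.65], [-2.57, 2.57]. Speed limits (rad/s): [2.79, 2.79, 3.14, 3.14, 3.14, 3.14].

## Interface

Orientations are given as [roll, pitch, yaw] about the fixed x, y, z axes, in that order (R = Rz(yaw) Ry(pitch) Rx(roll)).
In Python, from bench import robot gives the robot as it stands.
- The arm moves only by the tool servo_tool, never from a script. Its argument "plan" is a list of rows, each a list of 7 numbers: the shift along the tool's x, y, z normalised to -1 to 1, where 1 is 0.1 m, then the turn, a rotation vector about the tool's x, y, z normalised to -1 to 1, where 1 is pi/2 rad, then the finger opening in mm, from 0 to 94. In form: [[x, y, z, ax, ay, az, gripper], ...]. A call has 1 to 12 rows; each row is the pose to reach, as a shift and turn from the pose commanded when the call began, along the tool's axes at that moment; what a row does not reach only later rows make up. A row lasts 1/12 s, in which the tool goes at most 41.7 mm and 7.16 degrees, less where a joint would pass 70% of its speed; a pose out of reach is approached as far as the arm can. A call with a number of a shift or a turn outside -1 to 1 is refused whole. A call with a gripper value outside its range is refused whole. The fingers move at their own pace and stop on an object; the grip force is fixed at half the most. Time passes only in rows, so rows that repeat a pose let the fingers close. It gives the time, the measured TCP pose, the force, the opening and the grip force at its end, in the units of the state.
- robot.get_obs(): the state, without advancing time (a new reading comes with each control period).
- robot.snapshot(name): name is "side" or "top" or "wrist"; returns the picture (480x640x3 uint8, red, green, blue); there is no depth.
- robot.camera_params(name): a dict with "camera_matrix" (3x3 intrinsics, pixels), "distortion" ([k1, k2, p1, p2, k3] as OpenCV has them; the pictures are not rectified), "rvec" (rotation vector, rad) and "tvec" (3), from world to camera coordinates, as OpenCV has them; the wrist camera has in their place "tool_from_camera" (4x4, takes a point from camera to tool coordinates, whose origin is the TCP and whose axes are the flange's). Camera axes: x right, y down, z forward; pixel columns grow to the right and rows downward; lengths in m; the calibration is good to about 2 mm. A picture is of the moment at which its call begins: read the wrist's pose just before it. camera_params takes no time and is no camera call.
- robot.close_job(): hands the job in; it is judged then, once.
Trained networks look in the newest picture that a camera, given by its name, has taken for a name from the list of things; names that differ only in an ending like _2 or _b are one class to them, and where a whole thing is asked for, a point or a joint stands for the part that bears it (a point fixed in the world has none). Each returns a list of dicts, best first, with "conf" (0 to 1); they miss things now and then, are a little off and sometimes report something else, mostly with a low value. They report only what shows in the picture. A call takes as long as a camera call.
- robot.find_in(thing, camera): "extent" ([centre column, centre row, width, height] in pixels, round what is visible of it).
The state is a dict: "time": time; "joint_positions": joint angles; "qvel": joint speeds; "joint_torque": joint torques, N m; "tool_pos": TCP position; "ee_rot": TCP orientation; "wrist_force": force on the tool from outside, world axes, zero at the start; "wrist_torque": the same for the moment, N m; "width": finger opening in m; "finger_force": force on a finger pad.
Only numpy, scipy, OpenCV 4.12 (cv2) and the standard library are available. Lean on these libraries where they do the work, as an engineer would, in place of code of your own. Each camera call takes 0.05 s, during which the arm holds its last target. There are 200 camera calls.

## Working session

There is one attempt and no reset: what is moved stays moved. The work goes in short steps, Python scripts to look and compute and a tool call to move; the robot and the scene stay as the last step left them, time stands still between calls to the robot, and variables do not carry over. Pictures are saved under pics/ and viewed, at most 10 in all, crops included, and the job is handed in when it is done.

Besides the shell and the picture viewer there is one more tool, called as a command line: name --pt "numbers of a row" for each row, then --argument value for the rest. servo_tool: Moves the arm, as the interface text tells. Scaled input: -1 to 1 covers 0.1 m each way for a shift and pi/2 rad each way for a turn. Its arguments: {"type":"object","properties":{"plan":{"type":"array","items":{"type":"array","items":{"type":"number"}}}},"required":["plan"]}

```bash
mkdir -p pics; cat > h.py <<'E'
import numpy as np, cv2
from bench import robot
def snap(n,f):
    im=robot.snapshot(n); cv2.imwrite('pics/'+f,im[:,:,::-1]); return im
def ray(n,px):
    c=robot.camera_params(n); K=np.array(c['camera_matrix']); D=np.array(c['distortion'])
    u=cv2.undistortPoints(np.array([[px]],float),K,D)[0,0]; R,_=cv2.Rodrigues(np.array(c['rvec'])); t=np.array(c['tvec']).ravel()
    return -R.T@t, R.T@np.array([u[0],u[1],1])
def atz(n,px,z):
    o,d=ray(n,px); return o+d*(z-o[2])/d[2]
def proj(n,P):
    c=robot.camera_params(n)
    return cv2.projectPoints(np.array(P,float).reshape(-1,3),np.array(c['rvec'],float),np.array(c['tvec'],float),np.array(c['camera_matrix'],float),np.array(c['distortion'],float))[0].reshape(-1,2)
E
python3 - <<'E'
from h import *
o=robot.get_obs(); print(o)
for n in('top','side'):
    snap(n,n+'0.png'); print(n,ray(n,(320,240)))
    for t in('press','wheel','pad','heatsink','tip_cleaner','film_tape','flux_jar'):
        print(t,[(np.round(r['extent']).tolist(),round(r['conf'],2)) for r in robot.find_in(t,n)[:2]])
E
```

```text
{'time': 0.0, 'joint_positions': array([ 1.01591591e+00,  8.79222623e-02,  1.37219729e+00,  1.63019921e-05,
        1.68357336e+00, -1.03114760e-01]), 'qvel': array([-0.00037693,  0.00084397,  0.00021203,  0.00074292,  0.00066898,
        0.00177605]), 'joint_torque': array([ 1.04668710e-03, -3.40182316e+01, -3.02426147e+01,  7.17587024e-02,
        3.30351549e-02, -1.62221913e-04]), 'tool_pos': array([0.23985384, 0.49440357, 0.22135091]), 'ee_rot': array([-3.13950522e+00, -2.32299888e-04,  2.68982857e+00]), 'wrist_force': array([-0.0936417 ,  0.48145939, -0.03395715]), 'wrist_torque': array([-0.03213902,  0.04272588, -0.02443284]), 'finger_force': 0.0, 'width': 0.0942313796348109}
top (array([ 0.29830275, -0.38144329,  1.18464602]), array([ 1.89995991e-01, -4.01523950e-04, -9.81996239e-01]))
press [([252.0, 240.0, 93.0, 100.0], 0.62)]
wheel [([255.0, 253.0, 71.0, 44.0], 0.75)]
pad [([254.0, 253.0, 75.0, 48.0], 0.67)]
heatsink [([259.0, 262.0, 22.0, 3.0], 0.52)]
tip_cleaner [([384.0, 299.0, 28.0, 24.0], 0.7)]
film_tape [([351.0, 200.0, 33.0, 33.0], 0.74)]
flux_jar [([411.0, 262.0, 22.0, 22.0], 0.86)]
side (array([0.166456  , 0.29608873, 0.58747708]), array([ 0.37692419, -0.77550018, -0.50658392]))
press [([279.0, 297.0, 142.0, 170.0], 0.68)]
wheel [([295.0, 258.0, 56.0, 57.0], 0.78)]
pad [([300.0, 303.0, 12.0, 9.0], 0.65)]
heatsink [([298.0, 330.0, 29.0, 23.0], 0.62)]
tip_cleaner [([391.0, 265.0, 30.0, 30.0], 0.9)]
film_tape [([296.0, 259.0, 59.0, 59.0], 0.64), ([299.0, 331.0, 26.0, 27.0], 0.44)]
flux_jar [([369.0, 247.0, 16.0, 24.0], 0.75)]
```

View pics/top0.png

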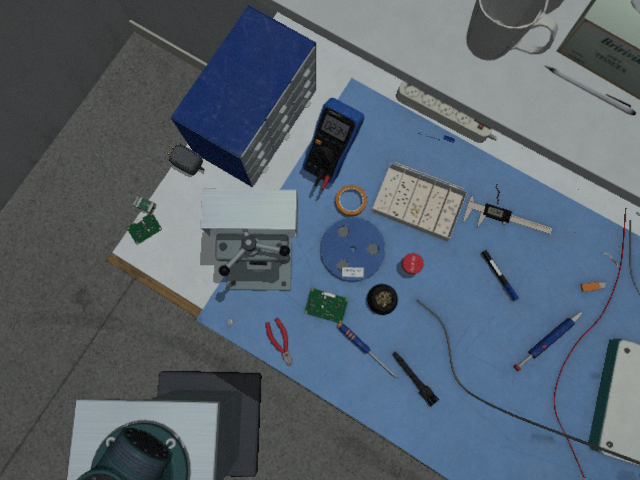

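View pics/side0.png

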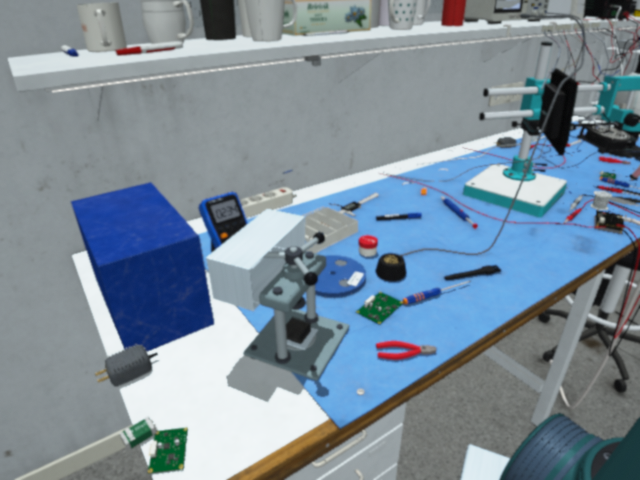

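```bash
python3 - <<'E'
from h import *
a=cv2.imread('pics/top0.png')[180:300,190:310]; b=cv2.imread('pics/side0.png')[200:400,220:380]
a=cv2.resize(a,(600,600),interpolation=cv2.INTER_CUBIC); cv2.imwrite('pics/c1.png',a)
cv2.imwrite('pics/c2.png',cv2.resize(b,(480,600),interpolation=cv2.INTER_CUBIC))
for p,z in(((249,243),.195),((224,271),.195),((285,254),.195),((201,229),.219),((297,234),.219),((203,190),.219),((297,190),.219)): print(p,atz('top',p,z).round(3))
E
```

```text
(249, 243) [ 0.481 -0.241  0.195]
(224, 271) [ 0.424 -0.194  0.195]
(285, 254) [ 0.46  -0.313  0.195]
(201, 229) [ 0.502 -0.149  0.219]
(297, 234) [ 0.496 -0.337  0.219]
(203, 190) [ 0.581 -0.148  0.219]
(297, 190) [ 0.585 -0.334  0.219]
```

View pics/c1.png

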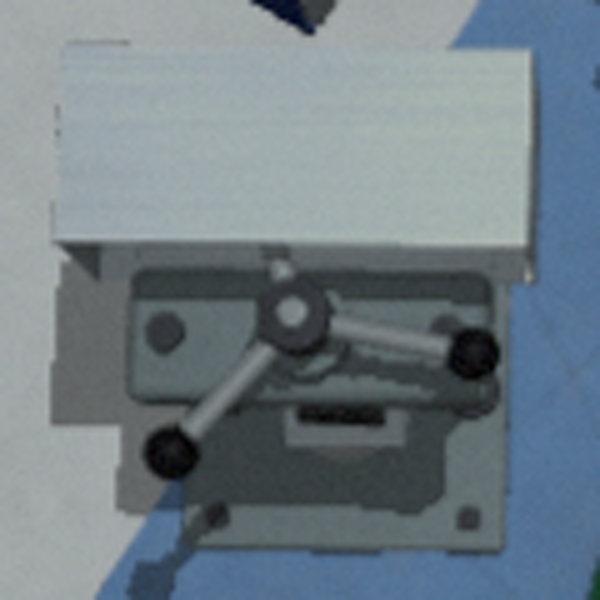

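View pics/c2.png

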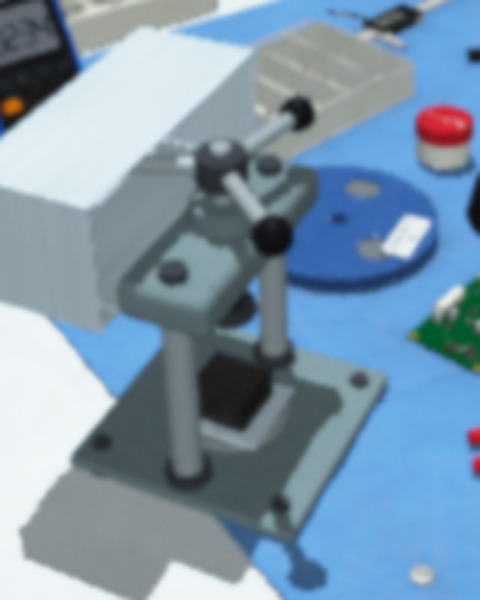

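servo_tool --pt "-0.82 -0.95 -0.05 0 0 0 0" --pt "-0.82 -0.95 -0.05 0 0 0 0" --pt "-0.82 -0.95 -0.05 0 0 0 0" --pt "-0.82 -0.95 -0.05 0 0 0 0"

```text
time: 1.13
tool_pos: [0.2737, 0.3688, 0.2281]
ee_rot: [-3.14, 0.003, 2.685]
wrist_force: [0.7, 1.0, 0.5]
width: 0.0707
finger_force: 0.0
```

servo_tool --pt "-0.82 -0.95 -0.05 0 0 0 0" --pt "-0.82 -0.95 -0.05 0 0 0 0" --pt "-0.82 -0.95 -0.05 0 0 0 0" --pt "-0.82 -0.95 -0.05 0 0 0 0"

```text
time: 1.47
tool_pos: [0.3066, 0.2476, 0.2334]
ee_rot: [-3.141, 0.004, 2.682]
wrist_force: [0.4, 1.0, -0.0]
width: 0.0441
finger_force: 0.0
```

servo_tool --pt "-0.82 -0.95 -0.05 0 0 0 0" --pt "-0.82 -0.95 -0.05 0 0 0 0" --pt "-0.82 -0.95 -0.05 0 0 0 0" --pt "-0.82 -0.95 -0.05 0 0 0 0"

```text
time: 1.8
tool_pos: [0.3391, 0.1258, 0.2381]
ee_rot: [-3.14, 0.004, 2.679]
wrist_force: [-0.6, 1.6, -0.6]
width: 0.0176
finger_force: 0.0
```

servo_tool --pt "-0.82 -0.95 -0.05 0 0 0 0" --pt "-0.82 -0.95 -0.05 0 0 0 0" --pt "-0.82 -0.95 -0.05 0 0 0 0" --pt "-0.82 -0.95 -0.05 0 0 0 0"

```text
time: 2.13
tool_pos: [0.371, 0.0045, 0.2426]
ee_rot: [-3.139, 0.002, 2.68]
wrist_force: [-0.1, 0.3, -0.7]
width: 0.0002
finger_force: 0.0
```

servo_tool --pt "-0.82 -0.95 -0.05 0 0 0.067 0" --pt "-0.82 -0.95 -0.05 0 0 0.133 0" --pt "-0.82 -0.95 -0.05 0 0 0.2 0" --pt "-0.82 -0.95 -0.05 0 0 0.267 0" --pt "-0.82 -0.95 -0.05 0 0 0.267 0" --pt "-0.82 -0.95 -0.05 0 0 0.267 0"

```text
time: 2.63
tool_pos: [0.4021, -0.1105, 0.2473]
ee_rot: [3.141, -0.001, 2.273]
wrist_force: [-1.5, 1.5, 0.0]
width: 0.0005
finger_force: 0.0
```

```bash
cat >> h.py <<'E'
def delta(P):
    "world targets -> normalised tool shift"
    from scipy.spatial.transform import Rotation as Ro
    o=robot.get_obs(); R=Ro.from_euler('xyz',o['ee_rot']).as_matrix()
    return ((np.array(P)-o['tool_pos'])@R/0.1).round(3)
def wheel(f=None):
    "extents in top picture"
    robot.snapshot('top')
E
python3 - <<'E'
from h import *
o=robot.get_obs(); print(o['time'],o['tool_pos'],o['ee_rot'],o['width'],o['wrist_force'])
print(delta([.435,-.237,.25]))
B=atz('top',(284.4,250.4),.195);A=atz('top',(224.4,270.6),.195);H=atz('top',(248.4,242.4),.205);print(A,B,H)
from scipy.optimize import least_squares
f=lambda v:np.r_[v[:2]+.072*np.array([np.cos(v[2]),np.sin(v[2])])-A[:2],v[:2]+.072*np.array([np.cos(v[2]+2.0944),np.sin(v[2]+2.0944)])-B[:2],v[:2]-H[:2]]
s=least_squares(f,[.48,-.24,2.44]);print(s.x,np.degrees(s.x[2]),s.fun.round(4))
for z in(.11,.1,.09,.08,.07,.06,.05,.044): print(z,proj('side',[s.x[0],s.x[1],z]).round(1))
E
```

```text
2.6333 [ 0.40214117 -0.11054831  0.24727268] [ 3.14093961e+00 -1.17524345e-03  2.27334388e+00] 0.0005016256220171751 [-1.45102838  1.48545301  0.02605876]
[-1.177 -0.566 -0.029]
[ 0.42452197 -0.19497253  0.195     ] [ 0.46732628 -0.31176436  0.195     ] [ 0.48009414 -0.24104109  0.205     ]
[ 0.4798525  -0.24101208  2.44517941] 140.0984601589981 [ 0.0001  0.0001  0.0001 -0.0002 -0.0002  0.    ]
0.11 [[294.1 295.8]]
0.1 [[294.4 300.3]]
0.09 [[294.6 304.8]]
0.08 [[294.8 309.1]]
0.07 [[295.1 313.5]]
0.06 [[295.3 317.7]]
0.05 [[295.5 322. ]]
0.044 [[295.7 324.5]]
```

servo_tool --pt "-0.6 -0.28 0 0 0 0 0" --pt "-0.6 -0.28 0 0 0 0 0" --pt "-0.6 -0.28 0 0 0 0 0"

```text
time: 2.88
tool_pos: [0.4199, -0.1764, 0.2469]
ee_rot: [-3.141, 0.001, 2.272]
wrist_force: [-0.3, 0.3, -0.9]
width: 0.0009
finger_force: 0.0
```

servo_tool --pt "-0.58 -0.28 0 0 0 0 0" --pt "-0.58 -0.28 0 0 0 0 0" --pt "-0.58 -0.28 0.2 0 0 0 0" --pt "-0.58 -0.28 0.49 0 0 0 0" --pt "-0.58 -0.28 0.49 0 0 0 0" --pt "-0.58 -0.28 0.49 0 0 0 0"

```text
time: 3.38
tool_pos: [0.4343, -0.2353, 0.1972]
ee_rot: [-3.141, -0.004, 2.274]
wrist_force: [-1.0, -0.5, 0.4]
width: 0.0004
finger_force: 0.0
```

```bash
cat >> h.py <<'E'
C=np.array([.480,-.241])
def at(deg,r=.045,z=.198): return [C[0]+r*np.cos(np.radians(deg)),C[1]+r*np.sin(np.radians(deg)),z]
E
python3 - <<'E'
from h import *
o=robot.get_obs(); print(o['tool_pos'],o['ee_rot'],o['wrist_force'],o['time'])
print([(a,delta(at(a)).tolist()) for a in range(175,90,-10)])
print('from175 up', delta(at(95,z=.24)),'215',delta(at(215)))
E
```

```text
[ 0.43429982 -0.23526528  0.19716717] [-3.14117892 -0.00431325  2.27402915] [-1.04974622 -0.54932972  0.42687627] 3.3833
[(175, [-0.019, -0.005, -0.008]), (165, [0.031, 0.055, -0.008]), (155, [0.07, 0.123, -0.008]), (145, [0.096, 0.197, -0.008]), (135, [0.109, 0.275, -0.008]), (125, [0.109, 0.353, -0.008]), (115, [0.095, 0.43, -0.008]), (105, [0.068, 0.504, -0.008]), (95, [0.028, 0.571, -0.008])]
from175 up [ 0.03   0.571 -0.428] 215 [-0.298 -0.137 -0.01 ]
```

servo_tool --pt "0.03 0.055 0 0 0 0 0" --pt "0.07 0.123 0 0 0 0 0" --pt "0.096 0.197 0 0 0 0 0" --pt "0.109 0.275 0 0 0 0 0" --pt "0.109 0.353 0 0 0 0 0"

```text
time: 3.8
tool_pos: [0.4541, -0.208, 0.2006]
ee_rot: [-3.137, 0.004, 2.269]
wrist_force: [-4.6, -4.9, -0.8]
width: 0.0006
finger_force: 2.9
```

```bash
python3 - <<'E'
from h import *
o=robot.get_obs(); print(o['tool_pos'],o['wrist_force'],o['time'])
im=snap('top','t1.png')[200:300,190:310]; cv2.imwrite('pics/c3.png',cv2.resize(im[:,:,::-1],(720,600),interpolation=cv2.INTER_CUBIC))
E
```

```text
[ 0.45406549 -0.20804483  0.20063319] [-4.62961036 -4.91585096 -0.82246756] 3.8
```

View pics/c3.png

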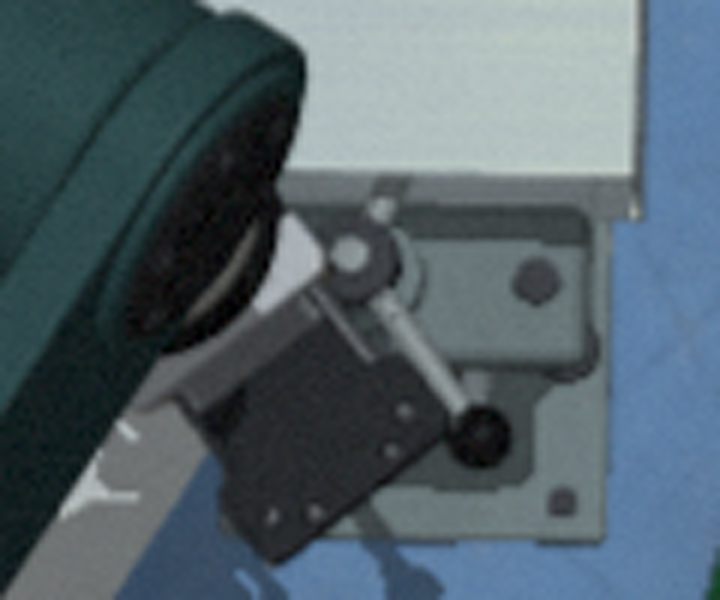

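```bash
python3 - <<'E'
from h import *
print([(a,delta(at(a)).tolist()) for a in (120,110,100,97)])
print('up',delta(at(106,z=.243)),delta(at(165,z=.243)),delta(at(226,z=.243)),delta(at(226)))
# stroke deltas from 226
p=np.array(at(226)); o=robot.get_obs()
from scipy.spatial.transform import Rotation as Ro
R=Ro.from_euler('xyz',[np.pi,0,2.272]).as_matrix()
for a in range(216,95,-12): print(a,((np.array(at(a))-p)@R*10).round(3).tolist())
q=np.array(at(96))
print([((np.array(at(*x))-q)@R*10).round(3).tolist() for x in((102,.045,.243),(165,.05,.243),(226,.045,.243),(226,.045,.198))])
E
```

```text
[(120, [0.018, 0.044, 0.025]), (110, [-0.003, 0.119, 0.025]), (100, [-0.036, 0.19, 0.025]), (97, [-0.048, 0.21, 0.025])]
up [-0.016  0.148 -0.425] [-0.057 -0.293 -0.424] [-0.472 -0.484 -0.423] [-0.471 -0.483  0.027]
216 [0.078, -0.001, -0.0]
204 [0.171, 0.015, 0.0]
192 [0.258, 0.051, 0.0]
180 [0.336, 0.104, 0.0]
168 [0.401, 0.172, 0.0]
156 [0.451, 0.252, 0.0]
144 [0.483, 0.34, 0.0]
132 [0.495, 0.433, 0.0]
120 [0.489, 0.527, 0.0]
108 [0.462, 0.618, 0.0]
96 [0.418, 0.7, 0.0]
[[0.024, -0.04, -0.45], [0.038, -0.538, -0.45], [-0.418, -0.7, -0.45], [-0.418, -0.7, -0.0]]
```

servo_tool --pt "-0.014 0.077 0 0 0 0 0" --pt "-0.041 0.151 0 0 0 0 0" --pt "-0.075 0.204 0 0 0 0 0" --pt "-0.075 0.204 0 0 0 0 0" --pt "-0.05 0.165 -0.2 0 0 0 0" --pt "-0.05 0.165 -0.45 0 0 0 0" --pt "-0.07 0 -0.45 0 0 0 0" --pt "-0.078 -0.298 -0.45 0 0 0 0" --pt "-0.28 -0.4 -0.45 0 0 0 0" --pt "-0.496 -0.489 -0.45 0 0 0 0" --pt "-0.496 -0.489 -0.45 0 0 0 0"

```text
time: 4.77
tool_pos: [0.4503, -0.2787, 0.2444]
ee_rot: [3.14, 0.004, 2.268]
wrist_force: [-0.5, 1.0, -0.0]
width: 0.0004
finger_force: 0.0
```

```bash
python3 - <<'E'
from h import *
o=robot.get_obs(); print(o['tool_pos'],o['wrist_force'],o['time'],delta(at(226)))
im=snap('top','t2.png')[200:300,190:310]; cv2.imwrite('pics/c4.png',cv2.resize(im[:,:,::-1],(720,600),interpolation=cv2.INTER_CUBIC))
E
```

```text
[ 0.45026666 -0.27865218  0.2444367 ] [-0.48944864  0.99625621 -0.03310534] 4.7667 [0.052 0.022 0.464]
```

View pics/c4.png

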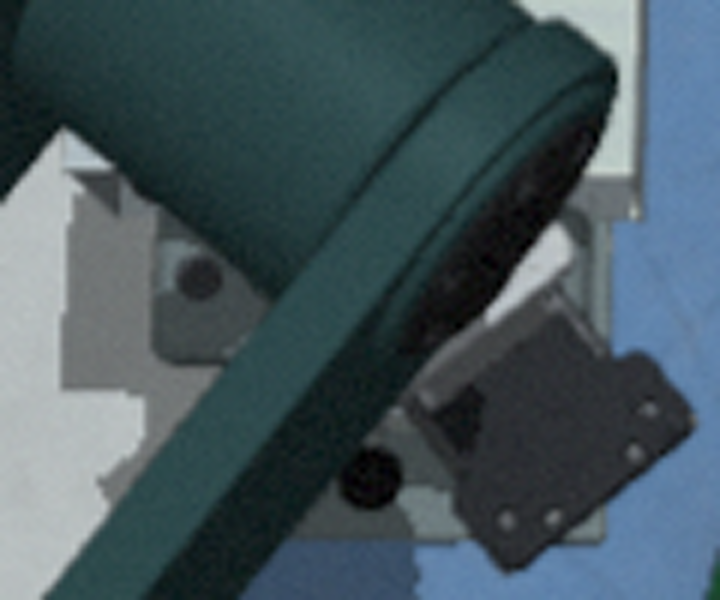

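servo_tool --pt "0 0 0.25 0 0 0 0" --pt "0 0 0.45 0 0 0 0" --pt "0.078 0 0.45 0 0 0 0" --pt "0.171 0.015 0.45 0 0 0 0" --pt "0.258 0.051 0.45 0 0 0 0" --pt "0.336 0.104 0.45 0 0 0 0" --pt "0.401 0.172 0.45 0 0 0 0" --pt "0.451 0.252 0.45 0 0 0 0" --pt "0.483 0.34 0.45 0 0 0 0" --pt "0.495 0.433 0.45 0 0 0 0" --pt "0.489 0.527 0.45 0 0 0 0"

```text
time: 5.73
tool_pos: [0.4566, -0.2058, 0.2013]
ee_rot: [-3.137, 0.004, 2.269]
wrist_force: [-5.4, -4.6, 0.5]
width: 0.0003
finger_force: 2.8
```

servo_tool --pt "-0.027 0.091 0 0 0 0 0" --pt "-0.067 0.166 0 0 0 0 0" --pt "-0.067 0.166 0 0 0 0 0"

```text
time: 5.98
tool_pos: [0.4753, -0.198, 0.2007]
ee_rot: [3.141, 0.001, 2.272]
wrist_force: [-2.0, 0.4, 0.3]
width: 0.0007
finger_force: 0.9
```

servo_tool --pt "0.024 -0.04 -0.2 0 0 0 0" --pt "0.024 -0.04 -0.45 0 0 0 0" --pt "0.03 -0.2 -0.45 0 0 0 0" --pt "0.02 -0.53 -0.45 0 0 0 0" --pt "-0.2 -0.62 -0.45 0 0 0 0" --pt "-0.42 -0.7 -0.45 0 0 0 0" --pt "-0.42 -0.7 -0.45 0 0 0 0"

```text
time: 6.57
tool_pos: [0.4491, -0.2788, 0.245]
ee_rot: [3.141, 0.004, 2.268]
wrist_force: [-0.8, 0.2, 0.0]
width: 0.0004
finger_force: 0.0
```

```bash
cat >> h.py <<'E'
def ball():
    im=robot.snapshot('top')[200:300,190:310].astype(int)
    m=(im.max(2)<30).astype('uint8'); n,_,s,c=cv2.connectedComponentsWithStats(m)
    for i in range(1,n):
        if 40<s[i,4]<250:
            P=atz('top',c[i]+[190,200],.195)[:2]-C; r=np.hypot(*P)
            print('ball?',s[i,4],r.round(3),np.degrees(np.arctan2(P[1],P[0])).round(1)%360)
def pad():
    robot.snapshot('side')
    print([(np.round(r['extent'],1).tolist(),round(r['conf'],2)) for r in robot.find_in('pad','side')[:2]])
E
python3 - <<'E'
from h import *
o=robot.get_obs(); print(o['tool_pos'],o['wrist_force'],o['time'],delta(at(226))); ball(); pad()
E
```

```text
[ 0.44907973 -0.27876906  0.24496772] [-0.83784047  0.22626788  0.03702919] 6.5667 [0.045 0.032 0.47 ]
ball? 43 0.064 215.5
ball? 82 0.072 186.5
[([297.1, 311.5, 20.5, 15.4], 0.65)]
```

servo_tool --pt "0 0 0.25 0 0 0 0" --pt "0 0 0.46 0 0 0 0" --pt "0.078 0 0.46 0 0 0 0" --pt "0.171 0.015 0.46 0 0 0 0" --pt "0.258 0.051 0.46 0 0 0 0" --pt "0.336 0.104 0.46 0 0 0 0" --pt "0.401 0.172 0.46 0 0 0 0"

```text
time: 7.3
tool_pos: [0.4359, -0.2358, 0.1999]
ee_rot: [-3.14, 0.007, 2.269]
wrist_force: [0.3, -5.9, -1.2]
width: 0.0007
finger_force: 2.4
```

servo_tool --pt "0.05 0.08 0 0 0 0 0" --pt "0.082 0.168 0 0 0 0 0" --pt "0.094 0.261 0 0 0 0 0" --pt "0.088 0.355 0 0 0 0 0"

```text
time: 7.63
tool_pos: [0.4558, -0.2063, 0.2002]
ee_rot: [-3.137, 0.004, 2.269]
wrist_force: [-5.6, -4.9, -0.8]
width: 0.0003
finger_force: 2.8
```

```bash
python3 - <<'E'
from h import *
a=np.linspace(0,6.28,60)
for z in(.09,.08,.07,.06,.05,.044): print(z,proj('side',np.c_[C[0]+.017*np.cos(a),C[1]+.017*np.sin(a),z+0*a])[:,1].max())
pad(); o=robot.get_obs(); print(o['tool_pos'],o['wrist_force'])
E
```

```text
0.09 310.8845462554882
0.08 315.3069418632738
0.07 319.67043684981763
0.06 323.976064185411
0.05 328.22483632980493
0.044 330.7472227552555
[([296.5, 318.1, 19.7, 12.8], 0.76)]
[ 0.45728286 -0.20417317  0.19987097] [-2.61340484 -0.1300062   1.29646024]
```

servo_tool --pt "-0.027 0.091 0 0 0 0 0" --pt "-0.067 0.166 0 0 0 0 0" --pt "-0.067 0.166 0 0 0 0 0"

```text
time: 7.98
tool_pos: [0.4745, -0.1987, 0.1989]
ee_rot: [3.141, 0.0, 2.271]
wrist_force: [-2.5, -0.2, 1.1]
width: 0.0004
finger_force: 0.8
```

servo_tool --pt "0.024 -0.04 -0.2 0 0 0 0" --pt "0.024 -0.04 -0.45 0 0 0 0" --pt "0.03 -0.2 -0.45 0 0 0 0" --pt "0.02 -0.53 -0.45 0 0 0 0" --pt "-0.2 -0.62 -0.45 0 0 0 0" --pt "-0.42 -0.7 -0.45 0 0 0 0" --pt "-0.42 -0.7 -0.45 0 0 0 0"

```text
time: 8.57
tool_pos: [0.4484, -0.2793, 0.2432]
ee_rot: [3.141, 0.003, 2.268]
wrist_force: [-0.1, -0.2, 0.8]
width: 0.0002
finger_force: 0.0
```

```bash
python3 - <<'E'
from h import *
o=robot.get_obs(); print(o['tool_pos'],o['wrist_force'],o['time'],delta(at(226))); ball(); pad()
E
```

```text
[ 0.44839713 -0.27928243  0.2432063 ] [-0.1388967  -0.17147434  0.78226394] 8.5667 [0.044 0.04  0.452]
ball? 82 0.072 187.3
[([296.5, 317.6, 19.7, 13.9], 0.56)]
```

servo_tool --pt "0 0 0.25 0 0 0 0" --pt "0 0 0.46 0 0 0 0" --pt "0.078 0 0.46 0 0 0 0" --pt "0.171 0.015 0.46 0 0 0 0" --pt "0.258 0.051 0.46 0 0 0 0" --pt "0.336 0.104 0.46 0 0 0 0" --pt "0.401 0.172 0.46 0 0 0 0"

```text
time: 9.3
tool_pos: [0.4353, -0.2361, 0.1988]
ee_rot: [-3.14, 0.007, 2.27]
wrist_force: [-0.0, -6.2, -1.5]
width: 0.0001
finger_force: 2.4
```

servo_tool --pt "0.05 0.08 0 0 0 0 0" --pt "0.082 0.168 0 0 0 0 0" --pt "0.094 0.261 0 0 0 0 0" --pt "0.088 0.355 0 0 0 0 0"

```text
time: 9.63
tool_pos: [0.4552, -0.2066, 0.1991]
ee_rot: [-3.137, 0.004, 2.269]
wrist_force: [-5.2, -5.1, 0.1]
width: 0.0005
finger_force: 2.9
```

```bash
python3 - <<'E'
from h import *
pad(); o=robot.get_obs(); print(o['tool_pos'],o['wrist_force'])
E
```

```text
[([296.9, 323.1, 23.5, 11.4], 0.71)]
[ 0.45662893 -0.20454696  0.19881469] [-1.49015193 -0.24728922  1.06020454]
```

servo_tool --pt "-0.027 0.091 0 0 0 0 0" --pt "-0.067 0.166 0 0 0 0 0"

```text
time: 9.9
tool_pos: [0.4721, -0.2, 0.1983]
ee_rot: [-3.139, 0.0, 2.27]
wrist_force: [-5.7, -2.5, 0.6]
width: 0.0004
finger_force: 2.3
```

servo_tool --pt "0 0 0 0 0 0 0" --pt "0.024 -0.04 -0.2 0 0 0 0" --pt "0.024 -0.04 -0.45 0 0 0 0" --pt "0.03 -0.2 -0.45 0 0 0 0" --pt "0.02 -0.53 -0.45 0 0 0 0" --pt "-0.2 -0.62 -0.45 0 0 0 0" --pt "-0.42 -0.7 -0.45 0 0 0 0" --pt "-0.42 -0.7 -0.45 0 0 0 0"

```text
time: 10.57
tool_pos: [0.4477, -0.2796, 0.2422]
ee_rot: [3.141, 0.003, 2.268]
wrist_force: [-1.2, 0.5, -0.6]
width: 0.0005
finger_force: 0.0
```

```bash
python3 - <<'E'
from h import *
o=robot.get_obs(); print(o['tool_pos'],o['wrist_force'],o['time'],delta(at(226))); ball(); pad()
E
```

```text
[ 0.44771404 -0.27958403  0.24218069] [-1.20942425  0.53823101 -0.60136416] 10.5667 [0.042 0.047 0.442]
ball? 123 0.068 184.2
[([295.8, 323.8, 17.3, 11.4], 0.57)]
```

servo_tool --pt "0 0 0.25 0 0 0 0" --pt "0 0 0.46 0 0 0 0" --pt "0.078 0 0.46 0 0 0 0" --pt "0.171 0.015 0.46 0 0 0 0" --pt "0.258 0.051 0.46 0 0 0 0" --pt "0.297 0.077 0.46 0 0 0 0"

```text
time: 11.22
tool_pos: [0.4337, -0.2496, 0.1973]
ee_rot: [-3.14, 0.005, 2.27]
wrist_force: [-0.5, -7.1, -2.8]
width: 0.0004
finger_force: 2.9
```

servo_tool --pt "0.037 0.029 0 0 0 0 0" --pt "0.073 0.06 0 0 0 0 0"

```text
time: 11.38
tool_pos: [0.4345, -0.2416, 0.1976]
ee_rot: [-3.14, 0.008, 2.27]
wrist_force: [1.5, -7.6, -3.0]
width: 0.0007
finger_force: 3.4
```

```bash
python3 - <<'E'
from h import *
pad(); o=robot.get_obs(); print(o['tool_pos'],o['wrist_force'])
E
```

```text
[([297.2, 324.6, 18.9, 9.5], 0.67)]
[ 0.43408944 -0.24066261  0.197726  ] [-0.77491303 -5.79761568 -1.2483082 ]
```

servo_tool --pt "0.031 0.037 0 0 0 0 0" --pt "0.057 0.074 0 0 0 0 0"

```text
time: 11.65
tool_pos: [0.4362, -0.2335, 0.1979]
ee_rot: [-3.139, 0.009, 2.269]
wrist_force: [0.0, -10.1, -2.4]
width: 0.0005
finger_force: 3.9
```

servo_tool --pt "0.022 0.042 0 0 0 0 0" --pt "0.042 0.084 0 0 0 0 0"

```text
time: 11.82
tool_pos: [0.4395, -0.2254, 0.198]
ee_rot: [-3.137, 0.009, 2.269]
wrist_force: [-1.1, -11.6, -1.2]
width: 0.0004
finger_force: 4.6
```

```bash
python3 - <<'E'
from h import *
ball();pad(); o=robot.get_obs(); print(o['tool_pos'],o['wrist_force'],delta(at(165)))
E
```

```text
ball? 71 0.072 253.2
[([298.2, 325.5, 18.4, 7.7], 0.51)]
[ 0.43944874 -0.22439746  0.19805884] [-0.99796162 -7.51844526 -0.84996835] [-0.019 -0.054  0.001]
```

servo_tool --pt "-0.06 -0.1 0 0 0 0 0" --pt "-0.1 -0.16 0 0 0 0 0" --pt "-0.1 -0.16 -0.3 0 0 0 0" --pt "-0.1 -0.16 -0.7 0 0 0 0" --pt "0.3 -0.3 -0.8 0 0 0 0" --pt "0.9 -0.5 -0.8 0 0 0 0" --pt "0.9 -0.5 -0.8 0 0 0 0" --pt "0.9 -0.5 -0.8 0 0 0 0"

```text
time: 12.63
tool_pos: [0.3412, -0.1837, 0.2779]
ee_rot: [3.14, 0.003, 2.271]
wrist_force: [0.2, 0.2, -0.2]
width: 0.0003
finger_force: 0.0
```

servo_tool --pt "0.9 0.7 0 0 0 0 0" --pt "0.9 0.7 0 0 0 0 0" --pt "0.9 0.7 0 0 0 0 0" --pt "0.9 0.7 0 0 0 0 0" --pt "0.9 0.7 0 0 0 0 0"

```text
time: 13.05
tool_pos: [0.3394, -0.0707, 0.2762]
ee_rot: [3.14, 0.001, 2.274]
wrist_force: [0.6, -0.0, -0.2]
width: 0.0005
finger_force: 0.0
```

```bash
python3 - <<'E'
from h import *
ball();pad(); o=robot.get_obs(); print(o['tool_pos'],o['wrist_force'])
a=snap('top','t9.png')[180:300,190:310];b=snap('side','s9.png')[220:380,220:380]
cv2.imwrite('pics/c9.png',np.hstack([cv2.resize(x,(400,400),interpolation=cv2.INTER_CUBIC) for x in(a,b)])[:,:,::-1])
E
```

```text
ball? 74 0.072 251.7
ball? 69 0.073 132.1
[([296.6, 326.6, 17.2, 12.6], 0.62), ([298.4, 334.0, 26.2, 23.7], 0.25)]
[ 0.33934703 -0.07248415  0.27549208] [ 0.28810993 -0.59598198 -0.16525766]
```

View pics/c9.png

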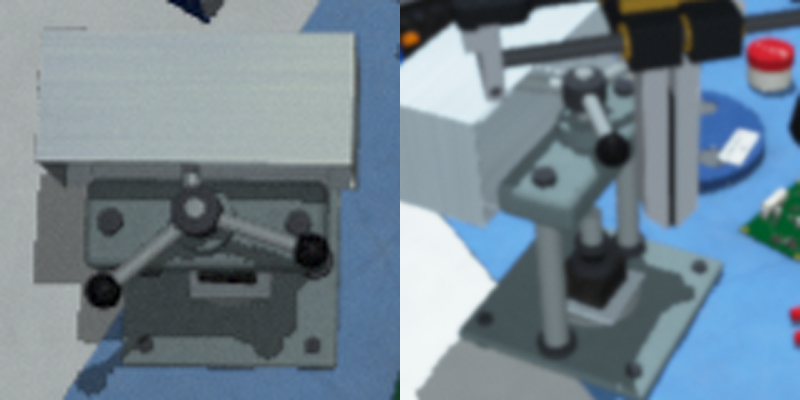

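The pictures show the pad sitting on the heatsink, near (595,255) in the right-hand crop. The wheel stayed where I left it, with balls at 132° and 252°, and the hand is clear of it.

```bash
python3 -c "
from bench import robot
print(robot.close_job())"
```

```text
the job is handed in; nothing more can be done
None
```

The press is clamped on the heatsink: I stopped about 0.5 rad past first contact (roughly 25–30 N, estimated from push force), then took the hand clear and handed in at about 13 s; I saw nothing else disturbed, though I did not re-check the bystanders.

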